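# Lever open the abrasives case and get the sanding block out

### The job

The lid of the plywood case has no knob yet and a catch holds it shut: push the scraper's blade into the slot in the front of the case, feeling for the stretch that is not blocked by a dried run of glue, lever the lid up with it and swing the lid right over until it stands open by itself. Put the scraper down flat on the bare worktop, then lift the sanding block out of the case and lay it (do not drop it) the right way up on the middle of the big round board, ready for sanding. Leave the small open-ended box beside the case where it stands.

Things in the scene. Friction and masses are not known exactly. Their poses are not given: they have to be found in the camera images.
- case: Plywood case fixed to the worktop, 160 deep (x) x 210 wide (y) x 93 mm high with its lid shut; walls 9 mm thick and 84 mm high, floor 8 mm thick, open inside. Origin: centre of its underside, on the worktop. Its x axis points from the front (the slotted wall, towards the robot) to the back (hinges), z up.
- slot (a point): Middle of the pry slot's mouth, on the outer front face of the case; axes as the case. A cut-out through the 9 mm front wall, 116 mm wide, 6.5 mm high; its floor (the fulcrum) is 77.5 mm, its roof (the lid's underside, lid flush all round) 84 mm above the worktop. Hard dried glue, 24 mm wide, 2 mm back, blocks it somewhere up to 35 mm left or right of the middle: not known where.
- case_lid (a joint): Lid hinge, rad: 0 shut, 1.92 open (stop), turning up and back. Plywood board 160 x 210 x 9 mm, 0.15 to 0.25 kg. A sprung roller catch takes about 11 to 13 N up at its front edge to free; it gives within 5 mm of rise, then the lid pops up and rests at about 0.08 rad. From there only its weight acts: it falls back below about 1.4 rad and leans on its stop beyond about 1.65 rad.
- case_hinge (a point): Middle of the lid's hinge axis, at the back of the case, 84 mm above the worktop and 83 mm behind the case's origin. The axis is the y axis of the case. The lid's underside lies in the plane of this axis; its front edge is 163 mm from the axis.
- scraper: Stiff scraper, 175 mm, 0.14 kg: dark wooden handle (26 wide, 22 mm high) and a flat steel blade 2.5 mm thick, 32 mm wide. Origin: on the underside of the handle, under the middle of the grip; x points along the tool to the blade, z up. The handle reaches from x = -58 to +45 mm; the blade's tip is at x = +117 mm, its middle plane 11 mm above the underside. It may tilt a little in the grip.
- block: Cork sanding block wrapped in paper, 61 x 117 x 35 mm (long side along its y), 0.09 kg, loose on the floor of the case, roughly with its long side from front to back. Origin: centre of its underside; z up when it is the right way up.
- round: The big round board, to be sanded, right of the scene, 246 mm in diameter, 20 mm thick, loose flat on the worktop. Origin: centre of its underside, z up.
- offcut: Flat wooden strip, 32 x 160 x 11 mm, lying loose, not needed. Origin: centre of its underside; y is its long side.
- spare_box: Small open-ended plywood box, 95 x 155 x 62 mm, standing loose to the right of the case, 0.34 kg, not needed. Origin: centre of its underside, z up; y is its long side.

How it is judged (in metres and radians):
On the way, in this order (a step that is already met when the one before it is completed fails the run):
1. the lid is levered up off its catch by the scraper's blade under it (value of joint case_lid above 0.12 rad and contact force between scraper and case_lid above 0.2 N), for 0.1 s.
2. the lid stands open by itself (value of joint case_lid above 1.7 rad and contact force between each of scraper, the arm, the fingers and case_lid below 0.1 N), for 0.2 s.
At the end, for the whole second after the job is handed in: The lid stands open (joint above 1.7 rad); the scraper lies flat and still on the bare worktop, right way up (tilt under 0.15 rad); the sanding block rests still, right way up (tilt under 0.12 rad), on the round board, centre within 60 mm of the board's centre; the board lies flat on the worktop (value of joint case_lid above 1.7 rad and height (world z) of scraper between -0.01 and 0.01 m and angle between scraper's own z axis and vertical below 0.15 rad and linear speed of each of scraper, block below 0.02 m/s and horizontal distance between block and round below 0.06 m and z of block in the frame of round between 0.014 and 0.028 m and angle between block's own z axis and vertical below 0.12 rad and height (world z) of round between -0.01 and 0.01 m and angle between round's own z axis and vertical below 0.1 rad); the robot touches nothing.
It fails at once if the small open-ended box is shoved away (distance of spare_box from where it was at the start of the episode above 0.03 m).
It fails at once if the sanding block is dropped (linear speed of block above 0.55 m/s and contact force between the fingers and block below 0.05 N).
It also fails if it takes over 72 s, if anything falls off the work surface, if the arm or the gripper's body presses on something with over 40 N, if the wrist force passes 120 N, or if a joint passes its speed limit or range.

### The arm

A 6-joint arm with a two-finger parallel gripper is mounted at the origin on a cart in front of the work surface, level with it; the furniture and walls round the work are solid. World frame = base frame: x ahead of the robot, y to its left, z up, the work surface at z = 0. Lengths are in m, angles in degrees, forces in N, time in s.
With the tool pointing down it reaches from about 0.3 to 0.75 m from the base axis. Payload 8.5 kg.
Tool frame: the origin (TCP) lies at the very end of the fingers, on their centre line; the grasp point (between the pads) lies 19 mm behind it; z points along the fingers, y is the line along which they close (so a half turn about z gives the same grasp; the last joint's range is limited). The gripper opens to 85 mm and grips with 20 to 120 N. Pads are 22 mm wide; open, the fingers measure 114 mm over their backs; the gripper's body (76 mm by 85 mm) begins 54 mm behind the grasp point. The pads swing forward as they close: fully open they stand 13 mm farther back than shut.
Start: joints at [54.987, 21.807, 74.336, -0, 83.858, -12.336], TCP at [0.212, 0.507, 0.231] pointing down, gripper open.
Joint ranges: [-178.18, 178.18], [-50.72, 133.34], [12.68, 142.11], [-81.47, 261.47], [9.98, 163.14], [-165.26, 165.26]. Speed limits (degrees/s): [136.94, 136.94, 180, 180, 180, 180].

### API

Orientations are given as a 3x3 rotation matrix whose columns are the frame's x, y, z axes.
In Python, from rig import observe, cams, ticket gives the robot as it stands.
- The arm moves only by the tool move_arm, never from a script. Its arguments are lists of equal length, an entry for each row: "jaw": the finger opening in cm, from 0 to 8.54; "dp": the shift along the tool's x, y, z in cm, a list of three; "turn": the turn, a rotation vector about the tool's x, y, z in rad, a list of three. In form: {"jaw": [jaw, ...], "dp": [[tx, ty, tz], ...], "turn": [[wx, wy, wz], ...]}. A call has 1 to 12 rows; each row shifts and turns the commanded pose from where the row before left it, along the tool's axes as they then stand; what a row does not reach is not made up. A row lasts 1/12 s, in which the tool goes at most 41.7 mm and 7.16 degrees, less where a joint would pass 70% of its speed; a pose out of reach is approached as far as the arm can. A call is refused whole if a number of a shift passes 4.17 or a number of a turn 0.125, either way. A call with a gripper value outside its range is refused whole. The fingers move at their own pace and stop on an object; "force" is the grip in N (left out, the last holds). Time passes only in rows, so rows that do not move let the fingers close. It gives the time, the measured TCP pose, the force, the opening and the grip force at its end, in the units of the state.
- observe(): the state, without advancing time (a new reading comes with each control period).
- cams.get_image(name): name is "side" or "top"; returns (picture, depth): 480x640x3 uint8, red, green, blue; 480x640 float32, m along the optical axis (not along the pixel's ray), 0 where there is no reading.
- cams.calibration(name): a dict with "vertical_fov" (degrees; the focal length in pixels is half the picture's height over the tangent of half this angle, whatever the lens; pixels are square), "cx", "cy" (the principal point, pixels), "k1" (the pictures are not rectified: a ray, as slopes to the right and down, at radius r is drawn at 1 + k1 r^2 times it, then the intrinsics apply), "view" (4x4, takes a point from world to camera coordinates). Camera axes: x right, y up, looking along -z (the intrinsics and any distortion apply to the point x, -y, -z); pixel columns grow to the right and rows downward; lengths in m; the calibration is good to about 2 mm. A picture is of the moment at which its call begins. calibration takes no time and is no camera call.
- ticket.close_job(): hands the job in; it is judged then, once.
Trained networks look in the newest picture that a camera, given by its name, has taken for a name from the list of things; names that differ only in an ending like _2 or _b are one class to them, and where a whole thing is asked for, a point or a joint stands for the part that bears it (a point fixed in the world has none). Each returns a list of dicts, best first, with "p" (0 to 1); they miss things now and then, are a little off and sometimes report something else, mostly with a low value. They report only what shows in the picture. A call takes as long as a camera call.
- cams.spot_in(camera, query): "box" ([centre column, centre row, width, height] as shares, 0 to 1, of the picture: columns of its width, rows of its height, round what is visible of it).
- cams.outline_of(camera, query): "mask" (480x640 bool, what is visible of it) and "box" ([centre column, centre row, width, height] as shares, 0 to 1, of the picture: columns of its width, rows of its height, round what is visible of it).
- cams.mark_of(camera, query): "location" ([column, row] as shares, 0 to 1, of the picture: columns of its width, rows of its height: a listed point, or the origin of a listed thing).
The state is a dict: "time_s": time; "q": joint angles; "qvel": joint speeds; "joint_efforts": joint torques, N m; "position": TCP position; "tool_rot": TCP orientation; "ft_force": force on the tool from outside, world axes, zero at the start; "wrist_torque": the same for the moment, N m; "grip_width": finger opening in m; "gripper_force": force on a finger pad.
Only numpy, scipy, OpenCV 4.12 (cv2) and the standard library are available. Lean on these libraries where they do the work, as an engineer would, in place of code of your own. Each camera call takes 0.05 s, during which the arm holds its last target. There are 200 camera calls.

## Working session

There is one attempt and no reset: what is moved stays moved. The work goes in short steps, Python scripts to look and compute and a tool call to move; the robot and the scene stay as the last step left them, time stands still between calls to the robot, and variables do not carry over. Pictures are saved under pics/ and viewed, at most 10 in all, crops included, and the job is handed in when it is done.

Besides the shell and the picture viewer there is one more tool, called after "Emit:" as a command line: name --argument value ..., lists and objects as JSON in quotes. move_arm: Moves the arm, as the interface text tells. Its arguments: {"type":"object","properties":{"jaw":{"type":"array","items":{"type":"number"}},"dp":{"type":"array","items":{"type":"array","items":{"type":"number"}}},"turn":{"type":"array","items":{"type":"array","items":{"type":"number"}}},"force":{"type":"number"}},"required":["jaw","dp","turn"]}

```bash
ls; mkdir -p pics; cat > h.py <<'E'
import numpy as np, cv2
from rig import observe, cams, ticket
def cal(n):
    c=cams.calibration(n); f=240/np.tan(np.radians(c["vertical_fov"])/2)
    return c,f,np.array(c["view"])
def cloud(n,d):
    c,f,V=cal(n); v,u=np.mgrid[0:480,0:640]
    K=np.array([[f,0,c["cx"]],[0,f,c["cy"]],[0,0,1]])
    x=(u-c["cx"])/f; y=(v-c["cy"])/f; X,Y=x.copy(),y.copy()
    for _ in range(10):
        s=1+c["k1"]*(X*X+Y*Y); X=x/s; Y=y/s
    P=np.stack([X*d,-Y*d,-d,np.ones_like(d)],-1)
    W=P@np.linalg.inv(V).T
    W=W[...,:3]; W[d==0]=np.nan
    return W
def proj(n,p):
    c,f,V=cal(n); q=V@np.append(p,1); x,y=q[0]/-q[2],-q[1]/-q[2]
    s=1+c["k1"]*(x*x+y*y); return np.array([c["cx"]+f*x*s,c["cy"]+f*y*s])
def snap(n,fn=None):
    im,d=cams.get_image(n)
    if fn: cv2.imwrite("pics/"+fn,im[...,::-1])
    return im,cloud(n,d)
E
python3 - <<'E'
from h import *
for n in("side","top"):
    im,W=snap(n,n+"0.png")
    print(n,cal(n)[0]['k1'],np.linalg.inv(cal(n)[2])[:3,3])
    np.save(n+"0.npy",W)
    for q in("case","case_lid","scraper","round","offcut","spare_box","slot","case_hinge"):
        r=cams.outline_of(n,q) if q not in("slot","case_hinge") else []
        m=cams.mark_of(n,q)
        s=""
        if r:
            k=r[0]["mask"]; P=W[k]; P=P[~np.isnan(P[:,0])]
            z=P[:,2]; zt=np.percentile(z,90); s=(round(r[0]["p"],2),k.sum(),"ztop",zt.round(4))
            T=P[abs(z-zt)<.006]
            if len(T)>20:
                rr=cv2.minAreaRect((T[:,:2]*1000).astype(np.float32)); s+=(T.mean(0).round(4),np.round(rr[0],1),np.round(rr[1],1),round(rr[2],1))
        print(q,s,[(round(a["p"],2),np.round(np.array(a["location"])*[640,480],1)) for a in m[:2]])
E
```

```text
pics
side 0.0005287555774816619 [ 0.64714117 -1.0474875   0.59233526]
case (0.72, np.int64(3799), 'ztop', np.float64(0.096), array([0.6579, 0.1626, 0.095 ]), array([658.7, 176. ]), array([163.1, 217. ]), 4.0) [(0.75, array([349.1, 239.4]))]Traceback (most recent call last):
  File "<stdin>", line 8, in <module>
ValueError: it knows: block, case, case_hinge, offcut, round, scraper, slot, spare_box
```

```bash
python3 - <<'E'
from h import *
for n in("side","top"):
    im,W=snap(n,n+"0.png")
    print(n,np.linalg.inv(cal(n)[2])[:3,3])
    np.save(n+"0.npy",W)
    for q in("case","scraper","round","offcut","spare_box","slot","case_hinge"):
        r=cams.outline_of(n,q) if q not in("slot","case_hinge") else []
        m=cams.mark_of(n,q)
        s=""
        if r:
            k=r[0]["mask"]; P=W[k]; P=P[~np.isnan(P[:,0])]
            z=P[:,2]; zt=np.percentile(z,90); s=(round(r[0]["p"],2),k.sum(),"ztop",zt.round(4))
            T=P[abs(z-zt)<.006]
            if len(T)>20:
                rr=cv2.minAreaRect((T[:,:2]*1000).astype(np.float32)); s+=(T.mean(0).round(4),np.round(rr[0],1),np.round(rr[1],1),round(rr[2],1))
        print(q,s,[(round(a["p"],2),np.round(np.array(a["location"])*[640,480],1)) for a in m[:2]])
E
```

```text
side [ 0.64714117 -1.0474875   0.59233526]
case (0.91, np.int64(3753), 'ztop', np.float64(0.096), array([0.6583, 0.1619, 0.095 ]), array([658. , 174.8]), array([161.6, 217.7]), 4.1) [(0.92, array([348.2, 237.9])), (0.36, array([320.8, 215.9]))]
scraper (0.48, np.int64(226), 'ztop', np.float64(0.025), array([0.4279, 0.3327, 0.0234]), array([426.5, 338.2]), array([ 25.7, 112.8]), 11.1) [(0.78, array([276. , 217.6]))]
round (0.81, np.int64(10380), 'ztop', np.float64(0.0229), array([ 0.4906, -0.3632,  0.0216]), array([ 489.3, -350. ]), array([244.4, 246.8]), 25.6) [(0.87, array([257.4, 365.6]))]
offcut (0.56, np.int64(479), 'ztop', np.float64(0.0142), array([ 0.4402, -0.033 ,  0.0127]), array([438.6, -25.8]), array([ 31.7, 164.2]), 12.9) [(0.78, array([259.9, 272.2]))]
spare_box (0.93, np.int64(3196), 'ztop', np.float64(0.0647), array([ 0.6615, -0.1131,  0.0638]), array([ 661.7, -108.8]), array([155.4, 100. ]), 8.1) [(0.81, array([348.8, 295.8]))]
slot  [(0.85, array([321. , 213.3]))]
case_hinge  [(0.94, array([384.8, 214. ]))]
top [0.39549651 0.00788315 1.1296243 ]
case (0.91, np.int64(
[... 276 characters left out ...]
, 107.4]), 12.7) [(0.63, array([195.1, 324.7]))]
round (0.87, np.int64(8429), 'ztop', np.float64(0.0226), array([ 0.4838, -0.349 ,  0.0202]), array([ 486. , -350.2]), array([243.9, 246.6]), 58.1) [(0.94, array([480.6, 292.1]))]
offcut (0.96, np.int64(1015), 'ztop', np.float64(0.0138), array([ 0.4347, -0.0276,  0.0113]), array([434.9, -27.9]), array([ 32.3, 160. ]), 13.1) [(0.71, array([345.9, 317.7]))]
spare_box (0.87, np.int64(2861), 'ztop', np.float64(0.0644), array([ 0.6568, -0.1105,  0.0622]), array([ 658.5, -110.8]), array([156.6,  93.9]), 7.9) [(0.68, array([378.8, 222.2]))]
slot  [(0.66, array([259.8, 253.5]))]
case_hinge  [(0.78, array([253.6, 186.1])), (0.71, array([259.6, 254.1]))]
```

View pics/side0.png

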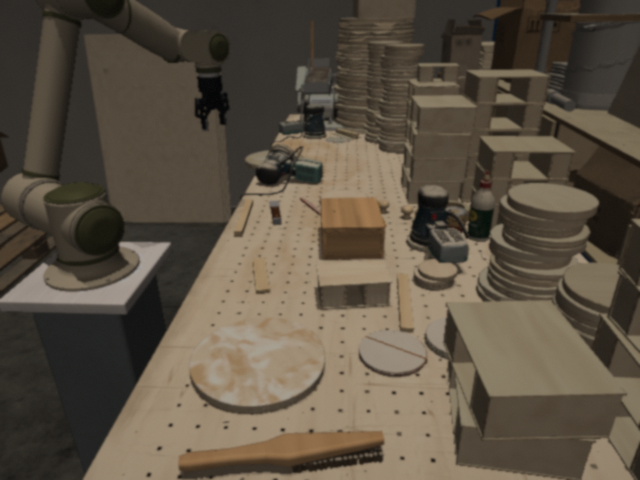

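View pics/top0.png

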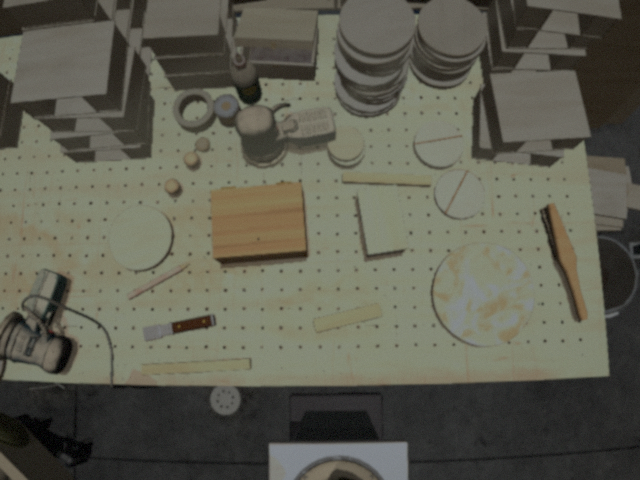

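```bash
cat >> h.py <<'E'
from scipy.spatial.transform import Rotation as Ro
def Rz(a): return Ro.from_euler('z',a,degrees=True).as_matrix()
def down(yaw,pitch=0):
    """tool x along yaw (deg), nose-up pitch (deg), z down"""
    return Rz(yaw)@Ro.from_euler('y',-pitch,degrees=True).as_matrix()@np.diag([1.,-1,-1])
def plan(p,R,n=None,p0=None,R0=None,vmax=4.0,wmax=.12):
    o=observe(); p0=np.array(o["position"]) if p0 is None else p0; R0=np.array(o["tool_rot"]) if R0 is None else R0
    w=Ro.from_matrix(R0.T@R).as_rotvec(); d=(np.array(p)-p0)*100
    n=n or int(max(np.ceil(np.linalg.norm(d)/vmax),np.ceil(np.linalg.norm(w)/wmax),1))
    dp=[];Rc=R0
    for i in range(n):
        dp.append(np.round(Rc.T@d/n,2).tolist()); Rc=Rc@Ro.from_rotvec(w/n).as_matrix()
    print(n,"dp",dp,"turn",np.round(w/n,4).tolist())
def st():
    o=observe(); R=np.array(o["tool_rot"])
    print("t",o["time_s"],"p",np.round(o["position"],4),"xyaw",np.degrees(np.arctan2(R[1,0],R[0,0])).round(1),"z",R[:,2].round(3),"F",np.round(o["ft_force"],1),"M",np.round(o["wrist_torque"],2),"w",round(o["grip_width"],4),"gf",o["gripper_force"],"q",np.round(o["q"],0))
E
python3 - <<'E'
from h import *
st()
for n in("top","side"):
    W=np.load(n+"0.npy")
    P=W.reshape(-1,3); P=P[~np.isnan(P[:,0])]
    tb=P[(abs(P[:,0]-.42)<.1)&(abs(P[:,1]-.2)<.05)]; print("table z",np.median(tb[:,2]))
    m=(P[:,0]>.37)&(P[:,0]<.47)&(P[:,1]>.26)&(P[:,1]<.48)
    H=P[m&(P[:,2]>.0175+.0015)]; B=P[m&(P[:,2]>.009)]
    for S in(H,B):
        r=cv2.minAreaRect((S[:,:2]*1000).astype(np.float32)); print(len(S),r,S.mean(0))
    T=P[(P[:,2]>.088)&(P[:,2]<.1)&(P[:,0]>.55)&(P[:,0]<.76)&(P[:,1]>.04)&(P[:,1]<.3)]
    print("lid",cv2.minAreaRect((T[:,:2]*1000).astype(np.float32)),np.median(T[:,2]))
R=np.array(observe()["tool_rot"])
yaw=np.degrees(np.arctan2(R[1,0],R[0,0]))
plan([.4215,.3443,.1],down(102.7-180 if abs((102.7-yaw+180)%360-180)>90 else 102.7))
E
```

```text
t 1.5 p [0.212  0.5075 0.2313] xyaw 157.3 z [ 0.  0. -1.] F [ 1.  -0.2  0.6] M [-0.03  0.01 -0.03] w 0.0854 gf 0.0 q [ 55.  22.  74.   0.  84. -12.]
table z -0.0001795303320921704
441 ((423.22540283203125, 337.8385009765625), (26.610048294067383, 107.36589050292969), 12.858531951904297) [0.4231219  0.33684539 0.02240788]
839 ((415.7411193847656, 371.49200439453125), (32.36941146850586, 176.88211059570312), 10.861749649047852) [0.41572955 0.37088783 0.01817879]
lid ((655.4934692382812, 173.45339965820312), (164.84991455078125, 209.93768310546875), 4.05217981338501) 0.09320991069639062
table z 0.0016228137250388075
114 ((426.544189453125, 338.16644287109375), (25.733200073242188, 112.8438949584961), 11.119400024414062) [0.4279284  0.33273553 0.02343384]
197 ((418.99761962890625, 372.8997802734375), (30.018274307250977, 183.5430450439453), 10.113188743591309) [0.42357024 0.35321277 0.01954971]
lid ((659.1715698242188, 174.9209747314453), (164.544921875, 217.90658569335938), 3.6822264194488525) 0.09506354631940903
8 dp [[-3.2, -0.87, 1.64], [-3.28, -0.49, 1.64], [-3.32, -0.09, 1.64], [-3.31, 0.3, 1.64], [-3.25, 0.69, 1.64], [-3.14, 1.07, 1.64], [-2.99, 1.44, 1.64], [-2.8, 1.79, 1.64]] turn [0.0, -0.0, 0.1192]
```

Emit:
move_arm --jaw '[6,6,6,6,6,6,6,6,6,6]' --dp '[[-3.2,-0.87,1.64],[-3.28,-0.49,1.64],[-3.32,-0.09,1.64],[-3.31,0.3,1.64],[-3.25,0.69,1.64],[-3.14,1.07,1.64],[-2.99,1.44,1.64],[-2.8,1.79,1.64],[0,0,0],[0,0,0]]' --turn '[[0,0,0.12],[0,0,0.12],[0,0,0.12],[0,0,0.12],[0,0,0.12],[0,0,0.12],[0,0,0.12],[0,0,0.12],[0,0,0.012],[0,0,0]]' --force 120

```text
time_s: 2.33
position: [0.4218, 0.3424, 0.0993]
tool_rot: [[-0.199, 0.98, -0.002], [0.98, 0.199, -0.001], [-0.0, -0.002, -1.0]]
ft_force: [-0.7, 0.3, 0.8]
grip_width: 0.0599
gripper_force: 0.0
```

```bash
python3 - <<'E'
from h import *
st(); plan([.4219,.3432,.012],down(102))
E
```

```text
t 2.3333 p [0.4218 0.3424 0.0993] xyaw 101.5 z [-0.002 -0.001 -1.   ] F [-0.7  0.3  0.8] M [ 0.01 -0.01 -0.02] w 0.0599 gf 0.0 q [27. 29. 87.  0. 65. 15.]
3 dp [[0.03, 0.01, 2.91], [0.02, 0.01, 2.91], [0.02, 0.01, 2.91]] turn [-0.0006, 0.0001, -0.0031]
```

Emit:
move_arm --jaw '[6,6,6,6,2,2,2,2,2,2,2]' --dp '[[0.03,0,3],[0.03,0,3],[0.03,0,2.7],[0,0,0.95],[0,0,0],[0,0,0],[0,0,0],[0,0,0],[0,0,0],[0,0,0],[0,0,0]]' --turn '[[0,0,0],[0,0,0],[0,0,0],[0,0,0],[0,0,0],[0,0,0],[0,0,0],[0,0,0],[0,0,0],[0,0,0],[0,0,0]]' --force 120

```text
time_s: 3.25
position: [0.4216, 0.3452, 0.0059]
tool_rot: [[-0.202, 0.979, 0.003], [0.979, 0.202, 0.002], [0.001, 0.004, -1.0]]
ft_force: [-2.3, 0.7, 6.5]
grip_width: 0.0234
gripper_force: 119.0
```

```bash
python3 - <<'E'
from h import *
st()
R=np.array(observe()["tool_rot"]);p=np.array(observe()["position"])
plan([.40,.25,.16],down(4),p0=p+[0,0,.03],R0=R)
E
```

```text
t 3.25 p [0.4216 0.3452 0.0059] xyaw 101.7 z [ 0.003  0.002 -1.   ] F [-2.3  0.7  6.5] M [0.08 0.31 0.09] w 0.0234 gf 118.98496270179749 q [27. 37. 92.  0. 51. 15.]
15 dp [[-0.59, -0.27, -0.83], [-0.62, -0.2, -0.83], [-0.64, -0.13, -0.83], [-0.65, -0.05, -0.83], [-0.65, 0.02, -0.83], [-0.64, 0.09, -0.83], [-0.63, 0.17, -0.83], [-0.61, 0.24, -0.83], [-0.58, 0.3, -0.83], [-0.54, 0.37, -0.83], [-0.49, 0.42, -0.83], [-0.44, 0.48, -0.83], [-0.38, 0.52, -0.83], [-0.32, 0.57, -0.83], [-0.26, 0.6, -0.83]] turn [0.0001, -0.0003, 0.1136]
```

Emit:
move_arm --jaw '[2,2,2,2,2,2,2,2,2,2,2,2]' --dp '[[0,0,-1.5],[0,0,-2],[-0.59,-0.27,-0.83],[-0.62,-0.2,-0.83],[-0.64,-0.13,-0.83],[-0.65,-0.05,-0.83],[-0.65,0.02,-0.83],[-0.64,0.09,-0.83],[-0.63,0.17,-0.83],[-0.61,0.24,-0.83],[-0.58,0.3,-0.83],[-0.54,0.37,-0.83]]' --turn '[[0,0,0],[0,0,0],[0,0,0.1136],[0,0,0.1136],[0,0,0.1136],[0,0,0.1136],[0,0,0.1136],[0,0,0.1136],[0,0,0.1136],[0,0,0.1136],[0,0,0.1136],[0,0,0.1136]]'

```text
time_s: 4.25
position: [0.4065, 0.2807, 0.1234]
tool_rot: [[0.807, 0.591, 0.002], [0.591, -0.807, 0.001], [0.002, 0.001, -1.0]]
ft_force: [0.4, -0.4, -2.0]
grip_width: 0.0225
gripper_force: 118.2
```

Emit:
move_arm --jaw '[2,2,2,2,2,2,2]' --dp '[[-0.49,0.42,-0.83],[-0.44,0.48,-0.83],[-0.38,0.52,-0.83],[-0.32,0.57,-0.83],[-0.26,0.6,-0.83],[0,0,0],[0,0,0]]' --turn '[[0,0,0.1136],[0,0,0.1136],[0,0,0.1136],[0,0,0.1136],[0,0,0.1136],[0,0,0],[0,0,0]]'

```text
time_s: 4.83
position: [0.3996, 0.2492, 0.1642]
tool_rot: [[0.997, 0.073, 0.002], [0.073, -0.997, 0.001], [0.002, -0.001, -1.0]]
ft_force: [-0.3, 0.1, -2.0]
grip_width: 0.0232
gripper_force: 118.2
```

```bash
python3 - <<'E'
from h import *
st()
o=observe();R=np.array(o["tool_rot"]);p=np.array(o["position"])
for n in("side","top"):
    im,W=snap(n,n+"1.png")
    P=(W.reshape(-1,3)-p)@R   # tool frame
    r=cams.outline_of(n,"scraper")
    if r: print(n,r[0]["p"],r[0]["mask"].sum())
    P=P[~np.isnan(P[:,0])]
    S=P[(P[:,0]>.035)&(P[:,0]<.16)&(abs(P[:,1])<.035)&(abs(P[:,2])<.04)]
    print(len(S))
    for a in np.arange(.035,.16,.01):
        s=S[(S[:,0]>=a)&(S[:,0]<a+.01)]
        if len(s)>2: print(a.round(3),len(s),np.round(np.median(s,0)*1000,1),np.round(np.percentile(s[:,1],[2,98])*1000,1))
    u,v=proj(n,p+R@[.08,0,0]).astype(int); c=im[max(0,v-75):v+75,max(0,u-100):u+100]
    cv2.imwrite(f"pics/{n}1c.png",cv2.resize(c,None,fx=4,fy=4)[...,::-1])
E
```

```text
t 4.8333 p [0.3996 0.2492 0.1642] xyaw 4.2 z [ 0.002  0.001 -1.   ] F [-0.3  0.1 -2. ] M [-0.04 -0.02  0.  ] w 0.0232 gf 118.23138356208801 q [ 18.  18.  93.   0.  69. 103.]
side 0.98 343
156
0.035 32 [ 39.8   9.  -12.1] [-7.9 14.8]
0.045 22 [50.  10.6 -8.6] [-9. 15.]
0.055 16 [59.7  6.7 -8.5] [-8.6 14.1]
0.065 11 [69.4  0.5 -8. ] [-11.7  12.1]
0.075 18 [80.2  1.3 -7.8] [-17.   16.6]
0.085 20 [90.6  1.  -7.8] [-15.6  15.8]
0.095 15 [100.4   1.6  -8.3] [-15.   13.4]
0.105 20 [110.2   4.3  -7.8] [-15.2  17.1]
top 0.92 447
436
0.035 16 [ 40.7  13.4 -10.9] [10.7 15.4]
0.045 27 [50.5 10.1 -5.5] [ 3.6 15.2]
0.055 43 [60.6  6.3 -5.6] [-3.4 15. ]
0.065 62 [70.6  4.5 -5.4] [-9.1 16.6]
0.075 76 [80.3  1.2 -5.1] [-13.7  18.2]
0.085 79 [90.3  2.9 -5.1] [-13.1  18.4]
0.095 74 [100.1   1.1  -4.9] [-14.6  16.7]
0.105 59 [109.1   0.2  -5.3] [-15.1  14.8]
```

View pics/side1c.png

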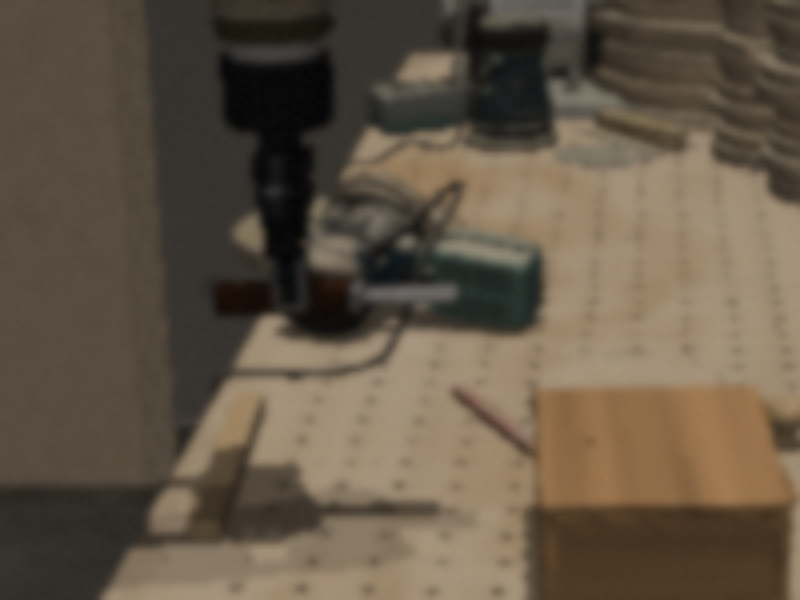

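```bash
python3 - <<'E'
from h import *
plan([.4293,.1962,.0763],down(4))
W=np.load("top0.npy")
E
```

```text
3 dp [[0.87, 1.84, 2.88], [0.87, 1.84, 2.88], [0.88, 1.84, 2.88]] turn [0.0, 0.0002, 0.0007]
```

Emit:
move_arm --jaw '[2,2,2,2,2,2]' --dp '[[0.87,1.84,2.88],[0.87,1.84,2.88],[0.88,1.84,2.88],[0,0,0],[0,0,0],[0,0,0]]' --turn '[[0,0.0006,0.0021],[0,0,0],[0,0,0],[0,0,0],[0,0,0],[0,0,0]]'

```text
time_s: 5.53
position: [0.4295, 0.1963, 0.0771]
tool_rot: [[0.998, 0.068, 0.001], [0.068, -0.998, 0.0], [0.001, -0.0, -1.0]]
ft_force: [0.1, 0.3, -1.5]
grip_width: 0.0236
gripper_force: 118.4
```

```bash
python3 - <<'E'
from h import *
st()
o=observe();R=np.array(o["tool_rot"]);p=np.array(o["position"])
for n,b in(("side",.0020),("top",.0002)):
    im,W=snap(n)
    W=W-[0,0,b]
    P=(W.reshape(-1,3)-p)@R; P=P[~np.isnan(P[:,0])]
    for a in (.045,.055,.065,.075,.085,.095,.105,.115):
        s=P[(P[:,0]>=a)&(P[:,0]<a+.01)&(abs(P[:,1])<.022)&(abs(P[:,2])<.03)]
        if len(s)>2: print(n,a,len(s),np.round(np.median(s,0)*1000,1))
    Q=W[~np.isnan(W[...,0])]; Q=(Q-[.6565,.174,0])@Rz(4)
    f=Q[(Q[:,2]>.02)&(Q[:,2]<.097)&(Q[:,0]<0)&(Q[:,0]>-.1)&(abs(Q[:,1])<.1)]
    print("front x",np.percentile(f[:,0],[.5,2,5]),"lid top",np.median(f[f[:,2]>.088][:,2]))
E
```

```text
t 5.5333 p [0.4295 0.1963 0.0771] xyaw 3.9 z [ 0.001  0.    -1.   ] F [ 0.1  0.3 -1.5] M [-0.03  0.01  0.01] w 0.0236 gf 118.44931125640869 q [10. 25. 99.  0. 56. 96.]
side 0.045 29 [48.6  8.3 -8. ]
side 0.055 18 [60.3  1.1 -5.6]
side 0.065 15 [69.8  3.8 -5.6]
side 0.075 20 [80.  -2.  -5.9]
side 0.085 15 [89.7  3.  -6.1]
side 0.095 20 [99.5  1.1 -5.8]
side 0.105 20 [110.6   4.1  -6.1]
front x [-0.07935339 -0.07922493 -0.07699306] lid top 0.09318347354663387
top 0.075 36 [82.3 -1.4 -7.5]
top 0.085 62 [90.4  0.2 -7.1]
top 0.095 69 [100.    0.8  -7.2]
top 0.105 59 [109.4   1.1  -6.8]
front x [-0.08330833 -0.08301706 -0.08275348] lid top 0.09299864542754219
```

Emit:
move_arm --jaw '[2,2,2,2,2,2,2,2]' --dp '[[1,0,0.15],[1.2,0,0],[0.3,0,0],[0.3,0,0],[0.3,0,0],[0.3,0,0],[0.3,0,0],[0,0,0]]' --turn '[[0,0,0],[0,0,0],[0,0,0],[0,0,0],[0,0,0],[0,0,0],[0,0,0],[0,0,0]]'

```text
time_s: 6.3
position: [0.4667, 0.1984, 0.0753]
tool_rot: [[0.998, 0.068, 0.001], [0.068, -0.998, 0.0], [0.001, -0.0, -1.0]]
ft_force: [-0.5, 0.1, -1.6]
grip_width: 0.0232
gripper_force: 118.5
```

Emit:
move_arm --jaw '[2,2,2,2,2,2]' --dp '[[0.3,0,0],[0.3,0,0],[0.3,0,0],[0.3,0,0],[0.3,0,0],[0,0,0]]' --turn '[[0,0,0],[0,0,0],[0,0,0],[0,0,0],[0,0,0],[0,0,0]]'

```text
time_s: 6.8
position: [0.4819, 0.1994, 0.0753]
tool_rot: [[0.998, 0.067, 0.001], [0.067, -0.998, 0.0], [0.001, 0.0, -1.0]]
ft_force: [-0.7, -0.6, -0.9]
grip_width: 0.0229
gripper_force: 118.5
```

Emit:
move_arm --jaw '[2,2,2,2,2,2,2,2,2,2]' --dp '[[0.8,0,0],[0.8,0,0],[0.6,0,0],[0,0,0],[0.03,0,0.49],[0.03,0,0.49],[0.03,0,0.49],[0.03,0,0.49],[0.03,0,0.49],[0,0,0]]' --turn '[[0,0,0],[0,0,0],[0,0,0],[0,0,0],[0,0.07,0],[0,0.07,0],[0,0.07,0],[0,0.07,0],[0,0.07,0],[0,0,0]]'

```text
time_s: 7.63
position: [0.5055, 0.201, 0.0497]
tool_rot: [[0.938, 0.068, 0.34], [0.064, -0.998, 0.023], [0.341, 0.001, -0.94]]
ft_force: [-1.5, 0.9, -4.1]
grip_width: 0.023
gripper_force: 119.1
```

```bash
cat >> h.py <<'E'
def lid():
    """lid angle from the clouds, case frame points above z .09 near the lid"""
    for n,b in(("side",.002),("top",.0002)):
        im,W=snap(n); Q=W[~np.isnan(W[...,0])]-[0,0,b]; Q=(Q-[.6565,.174,0])@Rz(4)
        Q=Q[(abs(Q[:,1]+.02)<.07)&(Q[:,0]>-.09)&(Q[:,0]<.06)&(Q[:,2]>.085)&(Q[:,2]<.17)]
        if len(Q)>50:
            k=np.polyfit(Q[:,0],Q[:,2],1); print(n,len(Q),"lid slope rad",-np.arctan(k[0]))
E
python3 - <<'E'
from h import *
st(); lid()
E
```

```text
t 7.6333 p [0.5055 0.201  0.0497] xyaw 3.9 z [ 0.34   0.023 -0.94 ] F [-1.5  0.9 -4.1] M [-0.02  0.71  0.08] w 0.023 gf 119.05903100967407 q [ 10.  28. 104.  -5.  28. 100.]
side 1031 lid slope rad 0.07777047299761099
top 3810 lid slope rad 0.08034166855470992
```

```bash
python3 - <<'E'
from h import *
t=np.linspace(.08,1.78,25); P=12*np.c_[-np.cos(t),np.sin(t)]
d=np.diff(P,axis=0); a=np.radians(20); 
print([[round(x*np.cos(a)+z*np.sin(a),2),0,round(x*np.sin(a)-z*np.cos(a),2)] for x,z in d])
E
```

```text
[[np.float64(0.38), 0, np.float64(-0.76)], [np.float64(0.43), 0, np.float64(-0.73)], [np.float64(0.48), 0, np.float64(-0.7)], [np.float64(0.53), 0, np.float64(-0.66)], [np.float64(0.58), 0, np.float64(-0.62)], [np.float64(0.62), 0, np.float64(-0.58)], [np.float64(0.66), 0, np.float64(-0.54)], [np.float64(0.7), 0, np.float64(-0.49)], [np.float64(0.73), 0, np.float64(-0.44)], [np.float64(0.76), 0, np.float64(-0.38)], [np.float64(0.78), 0, np.float64(-0.33)], [np.float64(0.8), 0, np.float64(-0.27)], [np.float64(0.82), 0, np.float64(-0.22)], [np.float64(0.84), 0, np.float64(-0.16)], [np.float64(0.84), 0, np.float64(-0.1)], [np.float64(0.85), 0, np.float64(-0.04)], [np.float64(0.85), 0, np.float64(0.02)], [np.float64(0.85), 0, np.float64(0.08)], [np.float64(0.84), 0, np.float64(0.14)], [np.float64(0.83), 0, np.float64(0.2)], [np.float64(0.81), 0, np.float64(0.26)], [np.float64(0.79), 0, np.float64(0.32)], [np.float64(0.76), 0, np.float64(0.37)], [np.float64(0.74), 0, np.float64(0.42)]]
```

Emit:
move_arm --jaw '[2,2,2,2,2,2,2,2]' --dp '[[0.38,0,-0.76],[0.43,0,-0.73],[0.48,0,-0.7],[0.53,0,-0.66],[0.58,0,-0.62],[0.62,0,-0.58],[0.66,0,-0.54],[0,0,0]]' --turn '[[0,0,0],[0,0,0],[0,0,0],[0,0,0],[0,0,0],[0,0,0],[0,0,0],[0,0,0]]'

```text
time_s: 8.4
position: [0.5289, 0.2027, 0.1098]
tool_rot: [[0.936, 0.067, 0.346], [0.063, -0.998, 0.024], [0.347, -0.001, -0.938]]
ft_force: [-0.7, -0.7, -1.9]
grip_width: 0.0228
gripper_force: 119.1
```

```bash
python3 - <<'E'
from h import *
st(); lid()
im,W=snap("side"); c=im[90:290,220:480]
cv2.imwrite("pics/s2.png",cv2.resize(c,None,fx=3,fy=3,interpolation=2)[...,::-1])
E
```

```text
t 8.4 p [0.5289 0.2027 0.1098] xyaw 3.9 z [ 0.346  0.024 -0.938] F [-0.7 -0.7 -1.9] M [-0.07  0.43  0.03] w 0.0228 gf 119.09579157829285 q [10. 24. 97. -3. 39. 98.]
side 581 lid slope rad 0.1406743178518351
top 2335 lid slope rad 0.21618099024935092
```

View pics/s2.png

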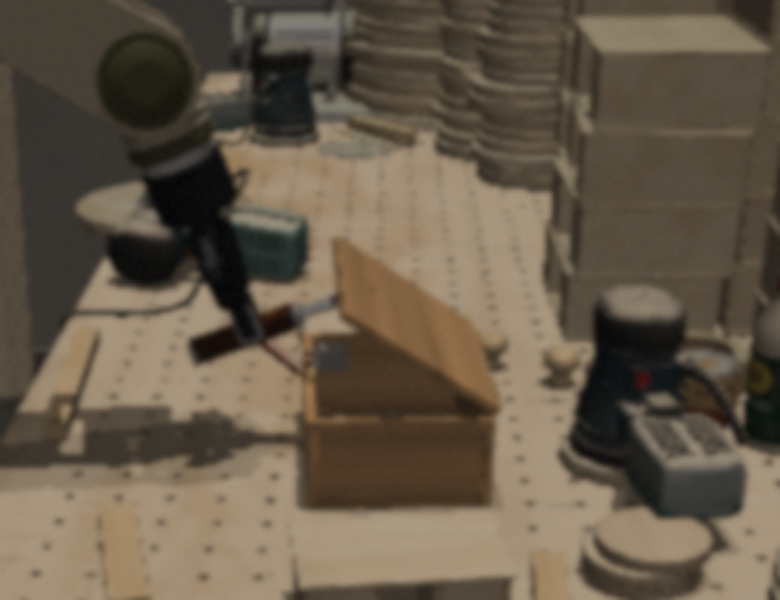

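The lid is up about 0.5 rad, with the blade tip under it near crop (335,305). I'll continue the arc.

Emit:
move_arm --jaw '[2,2,2,2,2,2,2,2,2,2]' --dp '[[0.7,0,-0.49],[0.73,0,-0.44],[0.76,0,-0.38],[0.78,0,-0.33],[0.8,0,-0.27],[0.82,0,-0.22],[0.84,0,-0.16],[0.84,0,-0.1],[0.85,0,-0.04],[0.85,0,0]]' --turn '[[0,0,0],[0,0,0],[0,0,0],[0,0,0],[0,0,0],[0,0,0],[0,0,0],[0,0,0],[0,0,0],[0,0,0]]'

```text
time_s: 9.38
position: [0.5941, 0.207, 0.1577]
tool_rot: [[0.937, 0.068, 0.343], [0.064, -0.998, 0.023], [0.344, -0.0, -0.939]]
ft_force: [-1.4, 0.2, -2.2]
grip_width: 0.0232
gripper_force: 119.2
```

Emit:
move_arm --jaw '[2,2,2,2,2,2,2,2]' --dp '[[0.85,0,0.08],[0.84,0,0.14],[0.83,0,0.2],[0.81,0,0.26],[0.79,0,0.32],[0.76,0,0.37],[0.74,0,0.42],[0,0,0]]' --turn '[[0,0,0],[0,0,0],[0,0,0],[0,0,0],[0,0,0],[0,0,0],[0,0,0],[0,0,0]]'

```text
time_s: 10.05
position: [0.6534, 0.2108, 0.1591]
tool_rot: [[0.937, 0.067, 0.343], [0.063, -0.998, 0.023], [0.344, 0.0, -0.939]]
ft_force: [-0.1, -0.2, -1.2]
grip_width: 0.023
gripper_force: 119.2
```

```bash
python3 - <<'E'
from h import *
st()
im,W=snap("side"); c=im[70:270,240:500]
cv2.imwrite("pics/s3.png",cv2.resize(c,None,fx=3,fy=3,interpolation=2)[...,::-1])
E
```

```text
t 10.05 p [0.6534 0.2108 0.1591] xyaw 3.9 z [ 0.343  0.023 -0.939] F [-0.1 -0.2 -1.2] M [0.03 0.3  0.01] w 0.023 gf 119.17358994483948 q [ 9. 31. 74. -2. 55. 96.]
```

View pics/s3.png

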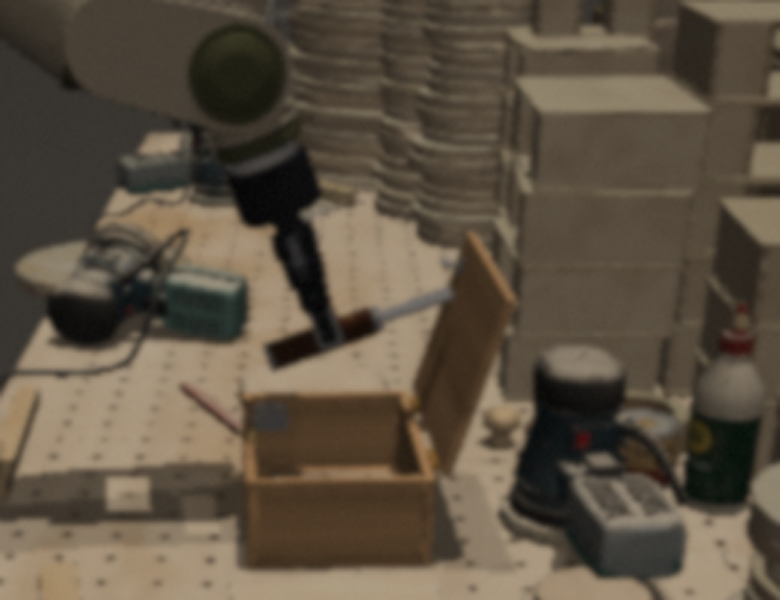

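```bash
python3 - <<'E'
from h import *
plan([.43,.17,.14],down(4),n=9)
E
```

```text
9 dp [[-2.42, 0.29, -0.66], [-2.44, 0.29, -0.56], [-2.46, 0.28, -0.47], [-2.48, 0.28, -0.37], [-2.49, 0.28, -0.27], [-2.5, 0.28, -0.18], [-2.51, 0.28, -0.08], [-2.51, 0.28, 0.02], [-2.5, 0.28, 0.12]] turn [0.0001, -0.0389, -0.0003]
```

Emit:
move_arm --jaw '[2,2,2,2,2,2,2,2,2,2,2,2]' --dp '[[-2.42,0.29,-0.66],[-2.44,0.29,-0.56],[-2.46,0.28,-0.47],[-2.48,0.28,-0.37],[-2.49,0.28,-0.27],[-2.5,0.28,-0.18],[-2.51,0.28,-0.08],[-2.51,0.28,0.02],[-2.5,0.28,0.12],[0,0,3],[0,0,3],[0,0,0]]' --turn '[[0,-0.0389,0],[0,-0.0389,0],[0,-0.0389,0],[0,-0.0389,0],[0,-0.0389,0],[0,-0.0389,0],[0,-0.0389,0],[0,-0.0389,0],[0,-0.0389,0],[0,0,0],[0,0,0],[0,0,0]]'

```text
time_s: 11.1
position: [0.4268, 0.17, 0.0772]
tool_rot: [[0.998, 0.068, -0.007], [0.068, -0.998, -0.001], [-0.007, 0.0, -1.0]]
ft_force: [-0.7, 0.2, -1.4]
grip_width: 0.0231
gripper_force: 119.2
```

```bash
python3 - <<'E'
from h import *
st()
o=observe();R=np.array(o["tool_rot"]);p=np.array(o["position"])
for n,b in(("side",.002),("top",.0002)):
    im,W=snap(n); W=W-[0,0,b]
    if n=="top": np.save("top2.npy",W); cv2.imwrite("pics/t2.png",im[...,::-1])
    P=(W.reshape(-1,3)-p)@R; P=P[~np.isnan(P[:,0])]
    for a in (-.05,-.04,.035,.06,.07,.08,.09,.1,.11):
        s=P[(P[:,0]>=a)&(P[:,0]<a+.01)&(abs(P[:,1])<.022)&(abs(P[:,2])<.03)]
        if len(s)>2: print(n,a,len(s),np.round(np.median(s,0)*1000,1))
# block: points in the case
for n in("top","side"):
    r=cams.outline_of(n,"block")
    for k in r[:2]:
        m=k["mask"]; print(n,"block",round(k["p"],2),m.sum(),np.round(np.array(k["box"])*[640,480,640,480]))
        if n=="top":
            S=W[m]; S=S[~np.isnan(S[:,0])]; print(S.mean(0),np.percentile(S[:,2],[10,50,90]),cv2.minAreaRect((S[:,:2]*1000).astype(np.float32)))
c=im[150:300,180:380]; cv2.imwrite("pics/t2c.png",cv2.resize(c,None,fx=4,fy=4,interpolation=2)[...,::-1])
E
```

```text
t 11.1 p [0.4268 0.17   0.0772] xyaw 3.9 z [-0.007 -0.001 -1.   ] F [-0.7  0.2 -1.4] M [-0.02  0.08 -0.05] w 0.0231 gf 119.22661542892456 q [  7.  24. 101.  -0.  55.  93.]
side -0.05 37 [-44.6  10.1 -11. ]
side -0.04 36 [-34.8  10.   -8.3]
side 0.035 33 [ 40.3   9.1 -10.5]
side 0.06 17 [64.9 -1.9 -6. ]
side 0.07 18 [75.3  5.  -6.2]
side 0.08 20 [85.2  3.9 -6.2]
side 0.09 16 [94.8 -0.1 -5.9]
side 0.1 19 [105.4   3.9  -6.2]
side 0.11 15 [113.9   2.5  -6. ]
top -0.05 13 [-45.2  -9.7 -18.6]
top 0.07 29 [77.3 -4.4 -9. ]
top 0.08 61 [85.2  0.9 -8.5]
top 0.09 70 [95.  -0.1 -9.4]
top 0.1 64 [104.7   2.9  -8.4]
top 0.11 31 [112.6  -0.4  -8.6]
top block 0.93 1290 [272. 222.  28.  53.]
[0.65210327 0.15059506 0.04029337] [0.03647199 0.04170365 0.04448267] ((655.385986328125, 155.2071075439453), (115.75611114501953, 66.52342224121094), 3.169837474822998)
top block 0.7 10474 [252. 198. 118. 135.]
[0.71106855 0.18239085 0.10045494] [0.00736048 0.08524126 0.21681249] ((741.661865234375, 185.15953063964844), (356.3932800292969, 225.71658325195312), 9.285345077514648)
side block 0.64 1 [366. 228.  -1.   1.]
```

View pics/t2c.png

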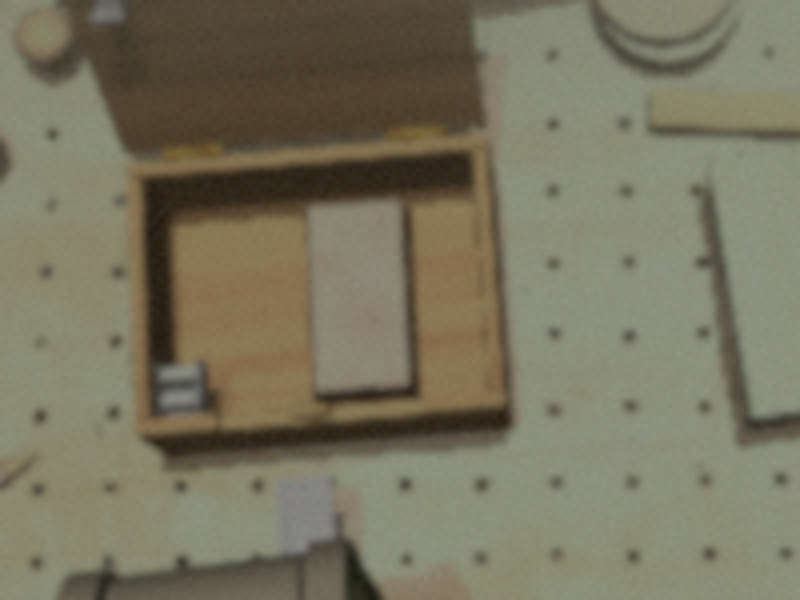

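Emit:
move_arm --jaw '[2,2,2,2,2,2,5,5,5,5,5,5]' --dp '[[0,0,2.5],[0,0,2.5],[0,0,1.2],[0,0,0.6],[0,0,0.3],[0,0,0.05],[0,0,0],[0,0,0],[0,0,0],[0,0,0],[0,0,-3],[0,0,-4]]' --turn '[[0,0.007,0],[0,0,0],[0,0,0],[0,0,0],[0,0,0],[0,0,0],[0,0,0],[0,0,0],[0,0,0],[0,0,0],[0,0,0],[0,0,0]]'

```text
time_s: 12.3
position: [0.4279, 0.1701, 0.0781]
tool_rot: [[0.998, 0.067, 0.001], [0.067, -0.998, -0.0], [0.001, 0.0, -1.0]]
ft_force: [1.8, -0.5, -0.7]
grip_width: 0.0496
gripper_force: 0.0
```

```bash
python3 - <<'E'
from h import *
st()
W=np.load("top2.npy"); P=W.reshape(-1,3); P=P[~np.isnan(P[:,0])]
S=P[(P[:,0]>.585)&(P[:,0]<.725)&(P[:,1]>.09)&(P[:,1]<.25)&(P[:,2]>.035)&(P[:,2]<.055)]
Q=(S-[.6565,.174,0])@Rz(4); 
# keep the block's cluster
g=cv2.minAreaRect
k=(Q[:,1]<.03); print(len(S),g((S[k][:,:2]*1000).astype(np.float32)),np.median(S[k],0),np.percentile(Q[k],[3,97],axis=0))
for n,b in(("side",.002),("top",.0002)):
    im,V=snap(n); V=V-[0,0,b]
    r=cams.outline_of(n,"scraper")
    if r:
        T=V[r[0]["mask"]]; T=T[~np.isnan(T[:,0])]
        A=np.linalg.lstsq(np.c_[T[:,:2],np.ones(len(T))],T[:,2],rcond=None)[0]
        print(n,r[0]["p"],T.mean(0),np.percentile(T[:,2],[5,50,95]),g((T[:,:2]*1000).astype(np.float32)))
    B=V.reshape(-1,3);B=B[~np.isnan(B[:,0])];B=B[(B[:,0]>.35)&(B[:,0]<.63)&(abs(B[:,1]+.35)<.14)&(B[:,2]>.012)&(B[:,2]<.03)]
    print("round",g((B[:,:2]*1000).astype(np.float32)),cv2.minEnclosingCircle((B[:,:2]*1000).astype(np.float32)))
E
```

```text
t 12.3 p [0.4279 0.1701 0.0781] xyaw 3.9 z [ 0.001 -0.    -1.   ] F [ 1.8 -0.5 -0.7] M [ 0.03 -0.01 -0.  ] w 0.0496 gf 0.0 q [  7.  24. 101.  -0.  55.  93.]
1250 ((662.4696655273438, 163.04151916503906), (132.2010040283203, 79.76184844970703), 5.157878398895264) [0.65569728 0.15323776 0.04205151] [[-0.05708861 -0.04855367  0.03744436]
 [ 0.05479018  0.00762288  0.04618685]]
side 0.9 [0.44865305 0.16593467 0.01447443] [0.00384852 0.01391466 0.02296591] ((455.87841796875, 171.437255859375), (75.68582153320312, 175.10675048828125), 77.00152587890625)
round ((490.56768798828125, -349.73248291015625), (245.512939453125, 246.26809692382812), 46.605552673339844) ((489.7090148925781, -348.7454528808594), 125.15272521972656)
top 0.45 [0.52644331 0.17244343 0.0215061 ] [0.00697326 0.01289398 0.0167226 ] ((504.36895751953125, 157.8331756591797), (93.67741394042969, 38.42517852783203), 35.66859436035156)
round ((484.05902099609375, -350.3534851074219), (246.1903533935547, 244.7273712158203), 10.329627990722656) ((485.1777038574219, -351.42462158203125), 124.66085815429688)
```

Emit:
move_arm --jaw '[8.5,8.5,8.5,8.5,8.5,8.5,8.5,8.5,8.5,8.5,8.5]' --dp '[[0,0,-4],[0,0,-4],[3.25,0.46,0],[3.25,0.46,0],[3.25,0.46,0],[3.25,0.46,0],[3.25,0.46,0],[3.25,0.46,0],[3.25,0.46,0],[0,0,0],[0,0,0]]' --turn '[[0,0,0],[0,0,0],[0,0,0],[0,0,0],[0,0,0],[0,0,0],[0,0,0],[0,0,0],[0,0,0],[0,0,0],[0,0,0]]'

```text
time_s: 13.42
position: [0.6583, 0.1532, 0.1579]
tool_rot: [[0.998, 0.067, 0.004], [0.067, -0.998, 0.0], [0.004, -0.0, -1.0]]
ft_force: [-0.2, 0.4, -0.4]
grip_width: 0.0849
gripper_force: 0.0
```

```bash
python3 - <<'E'
from h import *
st(); plan([.657,.1535,.06],down(4))
for n,b in(("side",.002),("top",.0002)):
    im,V=snap(n); V=V-[0,0,b]; B=V[~np.isnan(V[...,0])]
    C=(B-[.428,.170,0])@Rz(4)
    for lo,hi in((-.055,-.02),(-.02,.01),(.01,.042),(.06,.11)):
        s=C[(C[:,0]>lo)&(C[:,0]<hi)&(abs(C[:,1])<.03)&(C[:,2]>.006)]
        if len(s)>3: print(n,lo,len(s),np.median(s,0).round(4),np.percentile(s[:,1],[2,98]).round(3))
E
```

```text
t 13.4167 p [0.6583 0.1532 0.1579] xyaw 3.8 z [ 0.004  0.    -1.   ] F [-0.2  0.4 -0.4] M [0.04 0.02 0.04] w 0.0849 gf 0.0 q [ 3. 38. 59.  0. 84. 89.]
3 dp [[-0.06, -0.01, 3.26], [-0.05, -0.01, 3.26], [-0.05, -0.01, 3.26]] turn [-0.0, -0.0013, -0.001]
side -0.055 110 [-0.0363 -0.0099  0.0201] [-0.029  0.01 ]
side -0.02 99 [-0.0053 -0.0093  0.0187] [-0.028  0.011]
side 0.01 107 [ 0.0254 -0.0099  0.0193] [-0.029  0.009]
side 0.06 95 [ 0.0836 -0.0009  0.0123] [-0.028  0.014]
top -0.055 913 [-0.0385 -0.0103  0.5613] [-0.029  0.016]
top -0.02 700 [-0.0055 -0.0103  0.5419] [-0.029  0.016]
top 0.01 661 [ 0.0252 -0.0101  0.5237] [-0.029  0.016]
top 0.06 939 [ 0.0884 -0.0073  0.4847] [-0.029  0.026]
```

Emit:
move_arm --jaw '[8.5,8.5,8.5,8.5,8.5,8.5,4,4,4,4,4,4]' --dp '[[-0.1,0,3.2],[-0.05,0,3.2],[0,0,3.2],[0,0,2.6],[0,0,1.5],[0,0,0.5],[0,0,0],[0,0,0],[0,0,0],[0,0,0],[0,0,0],[0,0,0]]' --turn '[[0,-0.004,0],[0,0,0],[0,0,0],[0,0,0],[0,0,0],[0,0,0],[0,0,0],[0,0,0],[0,0,0],[0,0,0],[0,0,0],[0,0,0]]' --force 50

```text
time_s: 14.52
position: [0.6577, 0.1537, 0.0206]
tool_rot: [[0.998, 0.068, 0.006], [0.068, -0.998, 0.0], [0.006, -0.0, -1.0]]
ft_force: [-1.9, -0.6, 7.5]
grip_width: 0.0567
gripper_force: 55.3
```

Emit:
move_arm --jaw '[4,4,4,4,4,4,4,4,4]' --dp '[[0,0,-0.8],[0,0,-2],[0,0,-2.5],[0,0,-2.5],[0,0,-2.5],[0,0,-2.5],[0,0,-2.5],[0,0,-1],[0,0,0]]' --turn '[[0,0,0],[0,0,0],[0,0,0],[0,0,0],[0,0,0],[0,0,0],[0,0,0],[0,0,0],[0,0,0]]'

```text
time_s: 15.27
position: [0.6572, 0.1536, 0.1848]
tool_rot: [[0.998, 0.068, 0.009], [0.068, -0.998, 0.001], [0.009, 0.0, -1.0]]
ft_force: [-0.1, -0.3, -0.8]
grip_width: 0.0569
gripper_force: 54.6
```

```bash
python3 - <<'E'
from h import *
st()
o=observe();R=np.array(o["tool_rot"]);p=np.array(o["position"])
im,W=snap("side"); W=W-[0,0,.002]; P=(W.reshape(-1,3)-p)@R; P=P[~np.isnan(P[:,0])]
for a in (-.06,-.04,-.02,.02,.04,.06):
    s=P[(P[:,0]>=a-.01)&(P[:,0]<a+.01)&(abs(P[:,1])<.05)&(abs(P[:,2])<.04)]
    if len(s)>2: print(a,len(s),np.round(np.percentile(s[:,2],[3,50,97])*1000,1))
s=P[(abs(P[:,0])<.1)&(abs(P[:,1])<.05)&(abs(P[:,2])<.03)];print(np.percentile(s[:,0],[1,99]))
u,v=proj("side",p).astype(int); c=im[v-75:v+75,u-100:u+100]
cv2.imwrite("pics/s4.png",cv2.resize(c,None,fx=4,fy=4,interpolation=2)[...,::-1])
# place: round centre .487,-.350, z path
plan([.50,.0,.20],R); plan([.487,-.35,.10],R,p0=np.array([.50,.0,.20]))
E
```

```text
t 15.2667 p [0.6572 0.1536 0.1848] xyaw 3.9 z [ 0.009  0.001 -1.   ] F [-0.1 -0.3 -0.8] M [0.04 0.05 0.02] w 0.0569 gf 54.558371901512146 q [ 3. 36. 57.  0. 86. 89.]
-0.06 57 [-22.3  -9.9  12.3]
-0.04 152 [-22.8 -12.4  10.4]
-0.02 158 [-22.7 -13.   10.5]
0.02 146 [-31.3 -12.2  11.7]
0.04 152 [-22.1 -12.6  12.1]
0.06 71 [-21.8  -9.3  11.8]
[-0.05604585  0.0575691 ]
6 dp [[-2.77, 2.38, -0.31], [-2.77, 2.38, -0.31], [-2.77, 2.38, -0.31], [-2.77, 2.38, -0.31], [-2.77, 2.38, -0.32], [-2.77, 2.38, -0.32]] turn [0.0, 0.0006, -0.0]
10 dp [[-0.37, 3.48, 1.0], [-0.37, 3.48, 1.0], [-0.37, 3.48, 1.0], [-0.37, 3.48, 1.0], [-0.37, 3.48, 1.0], [-0.37, 3.48, 1.0], [-0.37, 3.48, 1.0], [-0.37, 3.48, 1.0], [-0.37, 3.48, 1.0], [-0.38, 3.48, 1.0]] turn [0.0, 0.0004, -0.0]
```

View pics/s4.png

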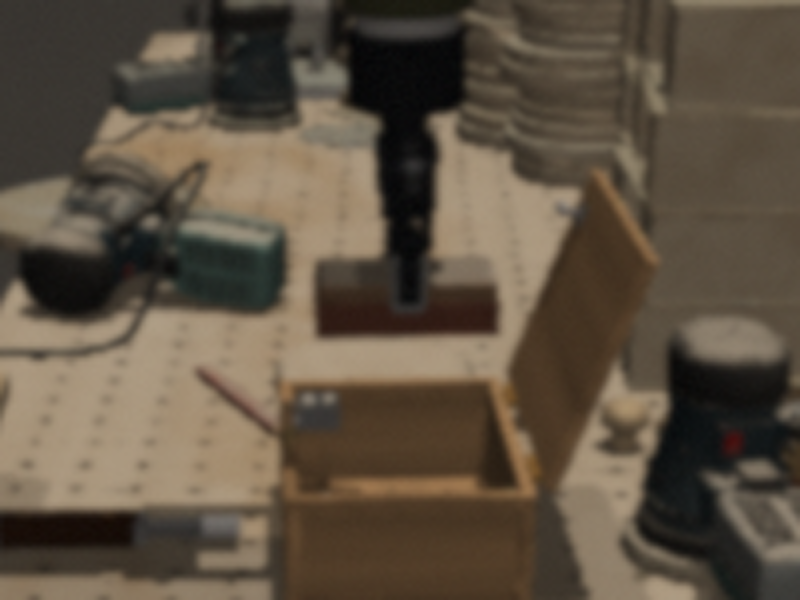

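Emit:
move_arm --jaw '[4,4,4,4,4,4,4,4]' --dp '[[-1.5,1.2,-0.3],[-2.77,2.38,-0.31],[-2.77,2.38,-0.31],[-2.77,2.38,-0.31],[-2.77,2.38,-0.3],[-2.77,2.38,0],[-1.2,1.2,0],[0,0,0]]' --turn '[[0,-0.005,0],[0,-0.004,0],[0,0,0],[0,0,0],[0,0,0],[0,0,0],[0,0,0],[0,0,0]]'

```text
time_s: 15.98
position: [0.4982, -0.0021, 0.1962]
tool_rot: [[0.998, 0.065, -0.009], [0.065, -0.998, -0.0], [-0.009, -0.001, -1.0]]
ft_force: [1.1, 0.9, -1.0]
grip_width: 0.0567
gripper_force: 54.5
```

Emit:
move_arm --jaw '[4,4,4,4,4,4,4,4,4,4,4,4]' --dp '[[-0.3,2,0.5],[-0.37,3.48,1],[-0.37,3.48,1],[-0.37,3.48,1],[-0.37,3.48,1],[-0.37,3.48,1],[-0.37,3.48,1],[-0.37,3.48,1],[-0.37,3.48,1],[-0.37,3.48,1],[-0.1,1.5,0.5],[0,0,0]]' --turn '[[0,0,0],[0,0,0],[0,0,0],[0,0,0],[0,0,0],[0,0,0],[0,0,0],[0,0,0],[0,0,0],[0,0,0],[0,0,0],[0,0,0]]'

```text
time_s: 16.98
position: [0.4859, -0.3525, 0.0947]
tool_rot: [[0.998, 0.065, -0.008], [0.065, -0.998, 0.002], [-0.008, -0.003, -1.0]]
ft_force: [-0.1, 0.4, -0.7]
grip_width: 0.0568
gripper_force: 54.5
```

```bash
python3 - <<'E'
from h import *
st(); plan([.487,-.35,.04],down(4))
E
```

```text
t 16.9833 p [ 0.4859 -0.3525  0.0947] xyaw 3.7 z [-0.008  0.002 -1.   ] F [-0.1  0.4 -0.7] M [ 0.02 -0.08 -0.05] w 0.0568 gf 54.47441875934601 q [-47.  34.  77.  -0.  69.  39.]
2 dp [[0.08, -0.11, 2.73], [0.07, -0.12, 2.73]] turn [-0.0014, 0.004, -0.0026]
```

Emit:
move_arm --jaw '[4,4,4,4,4,4,4,4]' --dp '[[0.08,-0.11,2.5],[0.07,-0.12,2],[0,0,0.8],[0,0,0.4],[0,0,0.2],[0,0,0.15],[0,0,0.15],[0,0,0]]' --turn '[[-0.0014,0.004,0],[-0.0014,0.004,0],[0,0,0],[0,0,0],[0,0,0],[0,0,0],[0,0,0],[0,0,0]]'

```text
time_s: 17.65
position: [0.4883, -0.3481, 0.0364]
tool_rot: [[0.998, 0.068, 0.003], [0.068, -0.998, -0.003], [0.003, 0.004, -1.0]]
ft_force: [0.1, -0.0, -0.7]
grip_width: 0.057
gripper_force: 54.5
```

Emit:
move_arm --jaw '[4,4,4,4,4]' --dp '[[0,0,0.15],[0,0,0.1],[0,0,0.1],[0,0,0.1],[0,0,0]]' --turn '[[0,0,0],[0,0,0],[0,0,0],[0,0,0],[0,0,0]]'

```text
time_s: 18.07
position: [0.4881, -0.3481, 0.0327]
tool_rot: [[0.998, 0.068, 0.003], [0.068, -0.998, -0.003], [0.003, 0.003, -1.0]]
ft_force: [-3.0, 1.2, 10.8]
grip_width: 0.0564
gripper_force: 55.8
```

Contact at 10.8 N, so I'll release and rise.

Emit:
move_arm --jaw '[4,6.5,7.2,8.2,8.5,8.5,8.5,8.5,8.5,8.5,8.5,8.5]' --dp '[[0,0,-0.05],[0,0,0],[0,0,0],[0,0,0],[0,0,0],[0,0,0],[0,0,-1.5],[0,0,-3],[0,0,-4],[0,0,-4],[0,0,-4],[0,0,0]]' --turn '[[0,0,0],[0,0,0],[0,0,0],[0,0,0],[0,0,0],[0,0,0],[0,0,0],[0,0,0],[0,0,0],[0,0,0],[0,0,0],[0,0,0]]'

```text
time_s: 19.07
position: [0.4895, -0.3494, 0.2052]
tool_rot: [[0.998, 0.068, 0.012], [0.068, -0.998, -0.013], [0.012, 0.014, -1.0]]
ft_force: [-0.2, 0.4, 0.2]
grip_width: 0.085
gripper_force: 0.0
```

```bash
python3 - <<'E'
from h import *
st()
im,W=snap("side","s5.png"); W=W-[0,0,.002]
P=W.reshape(-1,3);P=P[~np.isnan(P[:,0])]
S=P[(abs(P[:,0]-.488)<.09)&(abs(P[:,1]+.35)<.09)&(P[:,2]>.05)&(P[:,2]<.065)]
A=np.linalg.lstsq(np.c_[S[:,:2],np.ones(len(S))],S[:,2],rcond=None)[0]
print(len(S),np.median(S,0),"slopes",A[:2],cv2.minAreaRect((S[:,:2]*1000).astype(np.float32)))
E
```

```text
t 19.0667 p [ 0.4895 -0.3494  0.2052] xyaw 3.9 z [ 0.012 -0.013 -1.   ] F [-0.2  0.4  0.2] M [-0.07 -0.02 -0.03] w 0.085 gf 0.0 q [-47.  28.  69.   0.  82.  39.]
1319 [ 0.49012554 -0.35103651  0.05351326] slopes [0.00038085 0.00980889] ((489.94097900390625, -347.8143615722656), (114.76693725585938, 60.428863525390625), 2.3968958854675293)
```

View pics/s5.png

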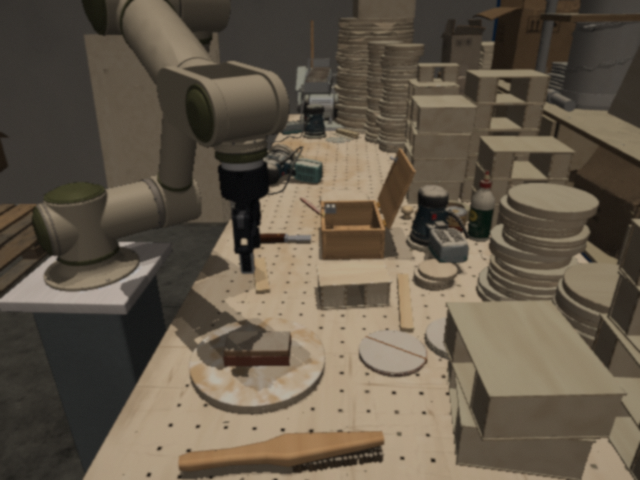

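The block lies flat at (258,348), in the middle of the board. The lid stands open near (395,190), the scraper is flat at (283,238), and the spare box hasn't moved.

```bash
python3 -c "
from rig import ticket
print(ticket.close_job())"
```

```text
the job is handed in; nothing more can be done
None
```

The job is handed in at about 19 s with no verdict returned: in the last camera check the lid stood open by itself, the scraper lay flat on the worktop, the sanding block was level in the middle of the round board, and the spare box looked unmoved.

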